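# Find the fullest tin of boot studs by weight

### The job

Three identical shut tins of steel ice studs stand on the bench, and studding the boots needs the fullest one: working from the robot's left to its right, lift each tin two or three centimetres to feel its weight and set it gently back on its spot before you take the next. Then hold the heaviest up, upright and about 20 cm above the bench, with the other two standing where they stood (the right-hand tin, if it is the heaviest, may go straight up without being set back). Keep the tins upright, leave the other things on the bench alone, and finish while still holding the heaviest tin up.

Things in the scene. Friction and masses are not known exactly. Their poses are not given: they have to be found in the camera images.
- bench_top (a point): A point on the bench's level rubber top (1200 by 1500), straight ahead of the robot, amid the tins' area; the surface is at height 0. It never moves.
- tin_left_center (a point): Closed tin of steel studs, round, plain tinplate, straight sides, 56 across, 66 high, upright on the bench; lid shut tight. Point: its centre, on its axis, 33 above its underside; z up. The three look the same. One, not known which, is full: 0.55 to 0.67 kg; the others are partly used up: 0.2 to 0.4 kg each. This is the one on the robot's left (largest y).
- tin_middle_center (a point): Closed tin of steel studs, round, plain tinplate, straight sides, 56 across, 66 high, upright on the bench; lid shut tight. Point: its centre, on its axis, 33 above its underside; z up. The three look the same. One, not known which, is full: 0.55 to 0.67 kg; the others are partly used up: 0.2 to 0.4 kg each. This is the one in the middle.
- tin_right_center (a point): Closed tin of steel studs, round, plain tinplate, straight sides, 56 across, 66 high, upright on the bench; lid shut tight. Point: its centre, on its axis, 33 above its underside; z up. The three look the same. One, not known which, is full: 0.55 to 0.67 kg; the others are partly used up: 0.2 to 0.4 kg each. This is the one on the robot's right (smallest y).
- cup: A bystander: leave it alone. Blue ceramic cup, 78 across the rim, 85 high, beyond the tins; origin at the centre of its underside.
- boot_scraper: A bystander: leave it alone. Yellow plastic boot scraper, 130 by 250 and 42 high, with black bristles, beyond the tins; origin at the centre of its underside, its long side along its y.
- door_stop: A bystander: leave it alone. Wooden spool-shaped door stop, 90 across, 90 high, to the left of the tins; origin at the centre of its underside.
- toolbox: A bystander: leave it alone. Grey steel toolbox, 326 long (its x), 156 wide (its y), 127 high, 154 with its carrying handle, standing firmly to the right of the tins; origin at the centre of its underside.
There are look-alikes about, which are no part of the job. What is shaped like the part that bears tin_middle_center but purple is not meant. Leave any yellow look-alike of the part that bears tin_right_center alone.

How it is judged (in metres and radians):
On the way, in this order (a step that is already met when the one before it is completed fails the run):
1. the left tin is lifted clear of the bench in the fingers, by at least 15 mm (height (world z) of tin_left_center above 0.048 m and contact force between tin_left and the fingers above 0.3 N and contact force between tin_left and table below 0.05 N), for 0.2 s.
2. the left tin stands back on its spot and the middle tin is lifted by at least 15 mm (height (world z) of tin_middle_center above 0.048 m and contact force between tin_middle and the fingers above 0.3 N and contact force between tin_middle and table below 0.05 N and height (world z) of tin_left_center below 0.038 m and angle between tin_left_center's own z axis and vertical below 0.1 rad and distance of tin_left_center from where it was at the start of the episode below 0.04 m and contact force between tin_left and the fingers below 0.05 N), for 0.2 s.
3. the left and middle tins stand on their spots and the right tin is lifted by at least 15 mm (height (world z) of tin_right_center above 0.048 m and contact force between tin_right and the fingers above 0.3 N and contact force between tin_right and table below 0.05 N and height (world z) of each of tin_left_center, tin_middle_center below 0.038 m and angle between each of tin_left_center, tin_middle_center's own z axis and vertical below 0.1 rad and distance of each of tin_left_center, tin_middle_center from where it was at the start of the episode below 0.04 m and contact force between each of tin_left, tin_middle and the fingers below 0.05 N), for 0.2 s.
At the end, for the whole second after the job is handed in: The heaviest tin is held still in the fingers, upright (0.3 rad), its centre over 0.17 m above the bench; the other two, each pressing on the bench with 0.8 to 4.6 N (a full tin: over 5.4 N), stand upright, untouched and at rest within 40 mm of where they started (((height (world z) of tin_left_center above 0.17 m and angle between tin_left_center's own z axis and vertical below 0.3 rad and contact force between tin_left and the fingers above 0.5 N and contact force between tin_left and table below 0.05 N and linear speed of tin_left below 0.05 m/s and height (world z) of each of tin_middle_center, tin_right_center below 0.038 m and angle between each of tin_middle_center, tin_right_center's own z axis and vertical below 0.1 rad and distance of each of tin_middle_center, tin_right_center from where it was at the start of the episode below 0.04 m and contact force between each of tin_middle, tin_right and the fingers below 0.05 N and linear speed of each of tin_middle, tin_right below 0.02 m/s and contact force between tin_middle and table between 0.8 and 4.6 N and contact force between tin_right and table between 0.8 and 4.6 N) or (height (world z) of tin_middle_center above 0.17 m and angle between tin_middle_center's own z axis and vertical below 0.3 rad and contact force between tin_middle and the fingers above 0.5 N and contact force between tin_middle and table below 0.05 N and linear speed of tin_middle below 0.05 m/s and height (world z) of each of tin_left_center, tin_right_center below 0.038 m and angle between each of tin_left_center, tin_right_center's own z axis and vertical below 0.1 rad and distance of each of tin_left_center, tin_right_center from where it was at the start of the episode below 0.04 m and contact force between each of tin_left, tin_right and the fingers below 0.05 N and linear speed of each of tin_left, tin_right below 0.02 m/s and contact force between tin_left and table between 0.8 and 4.6 N and contact force between tin_right and table between 0.8 and 4.6 N) or (height (world z) of tin_right_center above 0.17 m and angle between tin_right_center's own z axis and vertical below 0.3 rad and contact force between tin_right and the fingers above 0.5 N and contact force between tin_right and table below 0.05 N and linear speed of tin_right below 0.05 m/s and height (world z) of each of tin_left_center, tin_middle_center below 0.038 m and angle between each of tin_left_center, tin_middle_center's own z axis and vertical below 0.1 rad and distance of each of tin_left_center, tin_middle_center from where it was at the start of the episode below 0.04 m and contact force between each of tin_left, tin_middle and the fingers below 0.05 N and linear speed of each of tin_left, tin_middle below 0.02 m/s and contact force between tin_left and table between 0.8 and 4.6 N and contact force between tin_middle and table between 0.8 and 4.6 N))); the arm keeps its last pose, push and grip.
It fails at once if a tin is tipped by more than 0.6 rad (angle between any of tin_left_center, tin_middle_center, tin_right_center's own z axis and vertical above 0.6 rad).
It fails at once if a tin is dropped or knocked (faster than 0.5 m/s out of the fingers) ((linear speed of tin_left above 0.5 m/s and contact force between tin_left and the fingers below 0.02 N) or (linear speed of tin_middle above 0.5 m/s and contact force between tin_middle and the fingers below 0.02 N) or (linear speed of tin_right above 0.5 m/s and contact force between tin_right and the fingers below 0.02 N)).
It fails at once if the cup, boot scraper or door stop is moved by more than 30 mm (distance of any of cup, boot_scraper, door_stop from where it was at the start of the episode above 0.03 m).
It fails at once if the toolbox is pushed with more than 10 N (contact force between toolbox and the arm above 10 N or contact force between toolbox and the fingers above 10 N).
It also fails if it takes over 72 s, if anything falls off the work surface, if the arm or the gripper's body presses on something with over 40 N, if the wrist force passes 120 N, or if a joint passes its speed limit or range.

### The arm

A 6-joint arm with a two-finger parallel gripper is mounted at the origin on the work surface. World frame = base frame: x ahead of the robot, y to its left, z up, the work surface at z = 0. Lengths are in m, angles in degrees, forces in N, time in s.
With the tool pointing down it reaches from about 0.4 to 0.825 m from the base axis. Payload 7 kg.
Tool frame: the origin (TCP) lies midway between the tips of the shut fingers; the grasp point (between the pads) lies 19 mm behind it; z points along the fingers, y is the direction in which the jaws open and shut (so a half turn about z gives the same grasp; the last joint's range is limited). The gripper opens to 88 mm and grips with 3 to 60 N. Pads are 19 mm wide; open, the fingers measure 130 mm over their backs; the gripper's body (78 mm by 193 mm) begins 47 mm behind the grasp point.
Start: joints at [-48.352, 20.546, 0.682, 0, -70.136, -16.507], TCP at [0.287, -0.611, 0.227] pointing down, gripper open.
Joint ranges: [-176.03, 176.03], [-82.01, 121.73], [-58.28, 71.71], [-173.87, 95.51], [-174.79, -0.11], [-173.66, 173.66]. Speed limits (degrees/s): [136.94, 136.94, 172.46, 180, 180, 180].

### API

Orientations are given as [roll, pitch, yaw] about the fixed x, y, z axes, in that order (R = Rz(yaw) Ry(pitch) Rx(roll)).
In Python, from plant import sensors, viewer, r gives the robot as it stands. The module is installed in compiled form; this text tells all that it offers.
- The arm moves only by the shell command python3 -m handwheel 'ROWS' [OPENING] [FORCE]. ROWS is JSON, one flat list of numbers, 6 for each row, row after row: the shift along the world's x, y, z in cm, then the turn, a rotation vector about the world's x, y, z in rad. In form: [tx, ty, tz, wx, wy, wz, tx, ty, tz, wx, wy, wz, ...]. A call has 1 to 8 rows; each row is the pose to reach, as a shift and turn from the pose measured when the call began; what a row does not reach only later rows make up. A row lasts 1/10 s, in which the tool goes at most 50 mm and 8.59 degrees, less where a joint would pass 70% of its speed; a pose out of reach is approached as far as the arm can. A call with a gripper value outside its range is refused whole. OPENING is the closure in counts, from 0 (fully open) to 255 (shut), set as the call begins (- or left out, the last holds). The fingers move at their own pace and stop on an object; FORCE is the grip in N (left out, the last holds). Time passes only in rows, so rows that repeat a pose let the fingers close. It gives the time, the measured TCP pose, the force and the opening at its end, in the units of the state.
- sensors.get_state(): the state, without advancing time (a new reading comes with each control period).
- viewer.capture(name): name is "scene" or "top" or "wrist"; returns a dict with "img" (384x512x3 uint8, red, green, blue), "camera_matrix" (3x3 intrinsics, pixels), "k1" (the pictures are not rectified: a ray, as slopes to the right and down, at radius r is drawn at 1 + k1 r^2 times it, then the intrinsics apply), "camera_from_world" (4x4, takes a point from world to camera coordinates); the wrist camera has in their place "mount" (4x4, takes a point from camera to tool coordinates, whose origin is the TCP and whose axes are the flange's). Camera axes: x right, y down, z forward; pixel columns grow to the right and rows downward; lengths in m; the calibration is good to about 2 mm. A picture is of the moment at which its call begins: read the wrist's pose just before it. There is no depth.
- r.close_job(): hands the job in, once; it reports no verdict.
The state is a dict: "time_s": time; "joints": joint angles; "qd": joint speeds; "joint_torque": joint torques, N m; "tcp_pos": TCP position; "eef_rot": TCP orientation; "contact_force": force on the tool from outside, world axes, zero at the start; "moment": the same for the moment, N m; "gripper_width": finger opening in m.
Only numpy, scipy, OpenCV 4.12 (cv2) and the standard library are available. Lean on these libraries where they do the work, as an engineer would, in place of code of your own. Each camera call takes 0.05 s, during which the arm holds its last target.

## Working session

There is one attempt and no reset: what is moved stays moved. The work goes in short steps, Python scripts to look and compute and a shell command to move; the robot and the scene stay as the last step left them, time stands still between calls to the robot, and variables do not carry over. Pictures are saved under pics/ and viewed, and the job is handed in when it is done.

```bash
mkdir -p pics; python3 - <<'E'
from plant import sensors, viewer
import cv2,numpy as np
s=sensors.get_state();print({k:np.round(v,3).tolist() for k,v in s.items()})
for n in("scene","top","wrist"):
    c=viewer.capture(n);cv2.imwrite(f"pics/{n}0.png",c["img"][:,:,::-1])
    print(n,{k:np.round(v,4).tolist() for k,v in c.items() if k!="img"})
E
```

```text
{'time_s': 0.0, 'joints': [-48.351, 20.591, 0.634, -0.02, -70.134, -16.507], 'qd': [-0.038, -0.029, -0.07, -0.053, 0.018, -0.088], 'joint_torque': [-0.001, -58.272, 29.306, 6.998, 0.007, -0.0], 'tcp_pos': [0.287, -0.611, 0.226], 'eef_rot': [179.907, -0.008, -154.865], 'contact_force': [0.883, -0.642, 0.254], 'moment': [0.008, 0.022, -0.057], 'gripper_width': 0.088}
scene {'camera_matrix': [[378.6464, 0.0, 254.873], [0.0, 378.6464, 193.1922], [0.0, 0.0, 1.0]], 'k1': -0.008, 'camera_from_world': [[-0.5215, 0.853, -0.0193, 0.3157], [0.6509, 0.3832, -0.6553, -0.3585], [-0.5516, -0.3543, -0.7551, 1.5245], [0.0, 0.0, 0.0, 1.0]]}
top {'camera_matrix': [[483.9647, 0.0, 260.7501], [0.0, 483.9647, 189.0582], [0.0, 0.0, 1.0]], 'k1': -0.1983, 'camera_from_world': [[0.0255, -0.9996, 0.0086, -0.0318], [-0.9921, -0.0264, -0.1229, 0.6019], [0.1231, -0.0054, -0.9924, 1.7656], [0.0, 0.0, 0.0, 1.0]]}
wrist {'camera_matrix': [[281.9051, 0.0, 258.9336], [0.0, 281.9051, 193.3341], [0.0, 0.0, 1.0]], 'k1': -0.0578, 'mount': [[-0.0002, -0.9695, -0.2453, 0.0659], [1.0, -0.0001, -0.0002, 0.0006], [0.0001, -0.2453, 0.9695, -0.1575], [0.0, 0.0, 0.0, 1.0]]}
```

View pics/scene0.png

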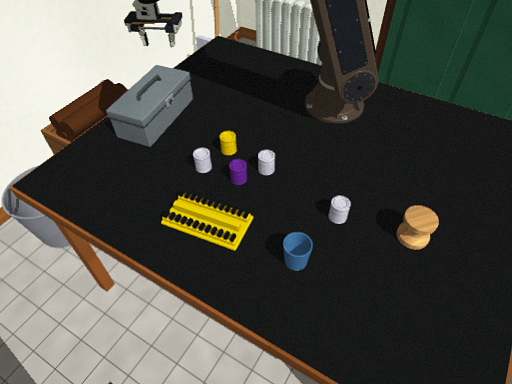

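View pics/top0.png

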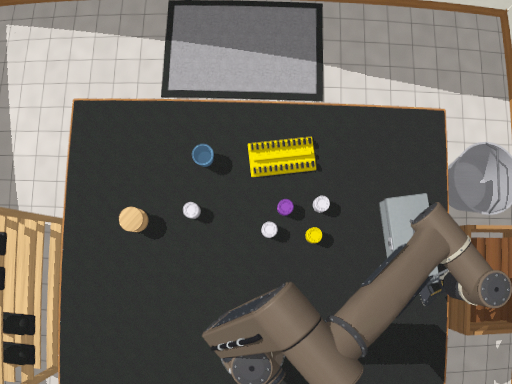

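View pics/wrist0.png

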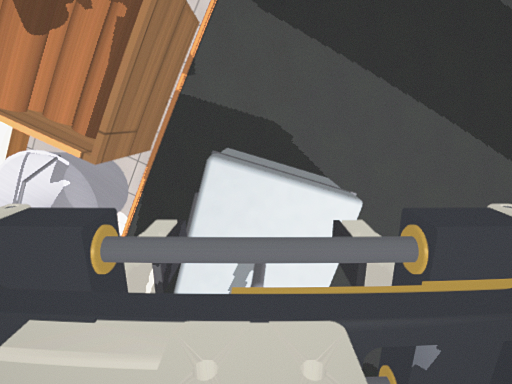

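The scene view shows five tin shapes: plain at (340,209), (266,162) and (202,160), purple at (238,171), and yellow at (228,142). In the top view the plain ones are at (192,210), (269,229) and (321,204), purple is at (285,207), and yellow is at (314,235). By the description, left is (192,210), middle is (269,229) and right is (321,204) in the top view. The coloured ones are look-alikes. Next I'll measure positions and check a close crop.

```bash
cat > h.py <<'E'
import numpy as np,cv2
from plant import sensors,viewer
from scipy.spatial.transform import Rotation as R
def ray(c,uv,T=None):
    K=np.array(c["camera_matrix"]);d=np.array([c["k1"],0,0,0,0.])
    # drawn=(1+k1 r^2)*ray : standard cv2 radial model
    x,y=cv2.undistortPoints(np.array([[uv]],float),K,d)[0,0]
    if T is None: T=np.linalg.inv(np.array(c["camera_from_world"]))
    return T[:3,3],T[:3,:3]@np.array([x,y,1])
def onplane(c,uv,z,T=None):
    o,d=ray(c,uv,T);return o+d*(z-o[2])/d[2]
def wristT(c,s):
    T=np.eye(4);T[:3,:3]=R.from_euler("xyz",s["eef_rot"],degrees=True).as_matrix();T[:3,3]=s["tcp_pos"]
    return T@np.array(c["mount"])
def blobs(img,mask,lo,hi):
    n,l,st,ce=cv2.connectedComponentsWithStats(mask.astype(np.uint8))
    return [(ce[i],st[i],l==i) for i in range(1,n) if lo<st[i][4]<hi]
E
python3 - <<'E'
from h import *
c=viewer.capture("top");im=c["img"];hsv=cv2.cvtColor(im,cv2.COLOR_RGB2HSV)
roi=np.zeros(im.shape[:2],bool);roi[110:260,80:375]=1
for nm,m in(("white",(hsv[...,2]>110)&(hsv[...,1]<50)),("purple",(hsv[...,0]>125)&(hsv[...,0]<160)&(hsv[...,1]>80)&(hsv[...,2]>50)),("yellow",(hsv[...,0]>20)&(hsv[...,0]<35)&(hsv[...,1]>150)&(hsv[...,2]>90)),("wood",(hsv[...,0]>8)&(hsv[...,0]<20)&(hsv[...,1]>60)&(hsv[...,2]>90)),("blue",(hsv[...,0]>95)&(hsv[...,0]<120)&(hsv[...,1]>100)&(hsv[...,2]>50))):
    for ce,st,_ in blobs(im,m&roi,40,6000): print(nm,ce.round(1),st,onplane(c,ce,.066).round(4),onplane(c,ce,.04).round(4))
s=viewer.capture("scene");h2=cv2.cvtColor(s["img"],cv2.COLOR_RGB2HSV)
roi=np.zeros(im.shape[:2],bool);roi[140:230,185:355]=1
for ce,st,_ in blobs(s["img"],(h2[...,2]>110)&(h2[...,1]<50)&roi,40,2000): print("scene",ce.round(1),st,onplane(s,ce,.035).round(4))
cv2.imwrite("pics/crop_top.png",cv2.resize(im[190:250,170:345,::-1],None,fx=4,fy=4,interpolation=cv2.INTER_NEAREST))
cv2.imwrite("pics/crop_scene.png",cv2.resize(s["img"][130:235,185:365,::-1],None,fx=4,fy=4,interpolation=cv2.INTER_NEAREST))
E
```

```text
white [320.8 203.5] [313 195  17  18 227] [ 0.5516 -0.2375  0.066 ] [ 0.5541 -0.2409  0.04  ]
white [190.9 209.8] [183 202  17  16 226] [0.5157 0.2376 0.066 ] [0.5177 0.2412 0.04  ]
white [268.8 229.2] [261 221  17  17 217] [ 0.4529 -0.0488  0.066 ] [ 0.4539 -0.0494  0.04  ]
purple [284.9 206.9] [277 199  17  17 235] [ 0.5358 -0.1058  0.066 ] [ 0.5381 -0.1073  0.04  ]
yellow [280.9 156.6] [ 247  136   69   41 1977] [ 0.722  -0.0875  0.066 ] [ 0.7271 -0.0887  0.04  ]
yellow [313.3 234.8] [305 227  17  17 224] [ 0.4362 -0.2116  0.066 ] [ 0.437  -0.2146  0.04  ]
wood [132.8 219.1] [119 206  29  26 609] [0.4749 0.4526 0.066 ] [0.4763 0.4594 0.04  ]
blue [202.7 154.7] [192 144  22  23 383] [0.7214 0.2026 0.066 ] [0.7264 0.2057 0.04  ]
scene [202.3 159.7] [193 147  19  26 370] [ 0.5531 -0.2394  0.035 ]
scene [266.4 161.7] [258 149  17  26 373] [ 0.4522 -0.0477  0.035 ]
scene [339.8 208.8] [330 195  21  29 441] [0.515  0.2423 0.035 ]
```

View pics/crop_top.png

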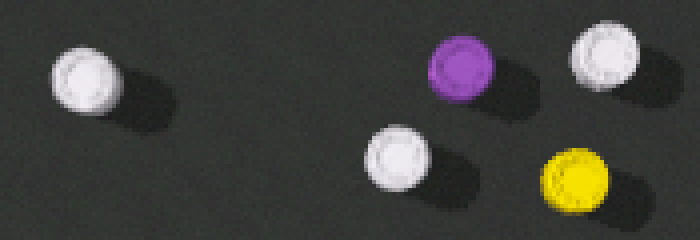

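View pics/crop_scene.png

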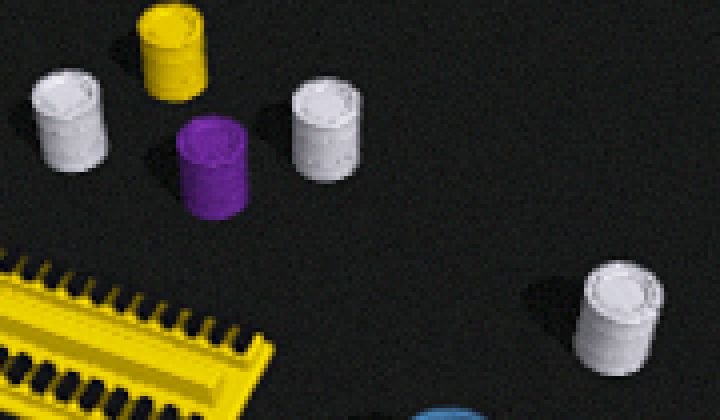

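The crops confirm it: in the top crop the tinplate tins are at (83,80), (397,157) and (605,55), with purple at (461,68) and yellow at (575,180). Tin positions are left (0.516, 0.239), middle (0.4525, -0.0485) and right (0.552, -0.239). I'll use a jaw axis of about 45° (yaw -45), which keeps the fingers off the purple and yellow tins. First I'll swing over in two calls.

```bash
python3 -m handwheel '[2,5,1,0,0,0.12, 4,10,2,0,0,0.24, 7,15,2,0,0,0.36, 10,20,2,0,0,0.48, 13,25,2,0,0,0.6, 16,30,2,0,0,0.72, 18,35,2,0,0,0.84, 19,40,2,0,0,0.96]' 0 25
```

```text
time_s: 1.05
tcp_pos: [0.4631, -0.253, 0.2461]
eef_rot: [180.0, -0.0, -99.6]
contact_force: [2.5, -1.0, 0.4]
gripper_width: 0.0876
```

```bash
python3 -m handwheel '[1,5,0,0,0,0.12, 2,10,0,0,0,0.24, 3,15,0,0,0,0.36, 4,20,0,0,0,0.48, 5,25,0,0,0,0.6, 5,30,0,0,0,0.72, 5,35,0,0,0,0.84, 5,40,0,0,0,0.95]'
python3 -m handwheel '[0,5,-1,0,0,0, 0,8,-2,0,0,0, 0,9,-3,0,0,0, 0,9.5,-4,0,0,0, 0,9.5,-4,0,0,0, 0,9.5,-4,0,0,0]'
python3 - <<'E'
from h import *
s=sensors.get_state();c=viewer.capture("wrist");cv2.imwrite("pics/w1.png",c["img"][:,:,::-1])
print(s["tcp_pos"],s["eef_rot"],s["contact_force"])
hsv=cv2.cvtColor(c["img"],cv2.COLOR_RGB2HSV)
for ce,st,_ in blobs(0,(hsv[...,2]>150)&(hsv[...,1]<50),300,60000): print(ce,st,onplane(c,ce,.066,wristT(c,s)))
E
```

```text
time_s: 1.85
tcp_pos: [0.5127, 0.1422, 0.2463]
eef_rot: [180.0, -0.0, -44.8]
contact_force: [1.0, -0.3, 0.3]
gripper_width: 0.0879
time_s: 2.45
tcp_pos: [0.5128, 0.2361, 0.2064]
eef_rot: [180.0, -0.0, -44.9]
contact_force: [0.4, -0.3, -0.1]
gripper_width: 0.0879
[0.512797   0.23607972 0.20640471] [ 1.79971474e+02 -2.73769711e-02 -4.48976405e+01] [ 0.36669965 -0.30310462 -0.10030878]
[477.1082378   39.04025593] [ 436    3   76   68 3751] [ 0.46366205 -0.02621832  0.066     ]
[254.27652322 181.55347252] [ 228  153   53   57 2347] [0.51823369 0.23754796 0.066     ]
[158.66742597 228.30751708] [138 219  39  18 439] [0.55674091 0.35269665 0.066     ]
[359.11791383 228.33106576] [341 219  40  18 441] [0.39617656 0.19164078 0.066     ]
[139.31990521 277.09241706] [124 262  31  31 844] [0.53330251 0.41784202 0.066     ]
[379.10122699 273.65797546] [364 262  31  24 652] [0.33409879 0.21143513 0.066     ]
[179.51104518 352.90456413] [    0   319   368    65 21910] [0.42635191 0.46867013 0.066     ]
```

View pics/w1.png

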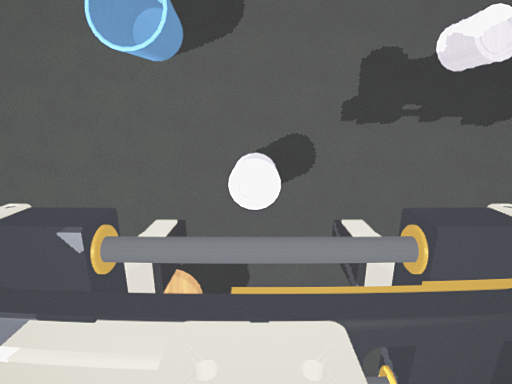

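The tin's lid is at (254,182) in the wrist view, giving about (0.517, 0.238) and agreeing with the other views. I'll descend and stay open.

```bash
python3 -m handwheel '[0.4,0.2,-4,0,0,0, 0.4,0.2,-8,0,0,0, 0.4,0.2,-12,0,0,0, 0.4,0.2,-15,0,0,0, 0.4,0.2,-17,0,0,0, 0.4,0.2,-18.2,0,0,0, 0.4,0.2,-18.4,0,0,0, 0.4,0.2,-18.4,0,0,0]'
python3 - <<'E'
from h import *
s=sensors.get_state();c=viewer.capture("wrist");cv2.imwrite("pics/w2.png",c["img"][:,:,::-1])
E
```

```text
time_s: 3.3
tcp_pos: [0.5177, 0.2381, 0.0236]
eef_rot: [-179.9, -0.0, -44.9]
contact_force: [-0.1, -1.6, -0.5]
gripper_width: 0.088
```

View pics/w2.png

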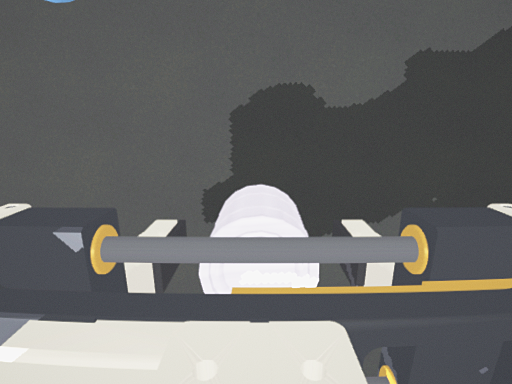

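The tin is centred between the fingers (col 259; fingers at about 160 and 355). Closing.

```bash
python3 -m handwheel '[0,0,0,0,0,0, 0,0,0,0,0,0, 0,0,0,0,0,0, 0,0,0,0,0,0, 0,0,0,0,0,0, 0,0,0,0,0,0, 0,0,0,0,0,0, 0,0,0,0,0,0]' 255 35
python3 -m handwheel '[0,0,0.3,0,0,0, 0,0,0.8,0,0,0, 0,0,1.4,0,0,0, 0,0,2,0,0,0, 0,0,2.5,0,0,0, 0,0,2.5,0,0,0, 0,0,2.5,0,0,0, 0,0,2.5,0,0,0]'
for i in 1 2 3 4; do python3 -m handwheel '[0,0,0,0,0,0]'; done
python3 - <<'E'
from h import *
s=sensors.get_state();print(s)
c=viewer.capture("wrist");cv2.imwrite("pics/w3.png",c["img"][:,:,::-1])
E
```

```text
time_s: 4.15
tcp_pos: [0.5179, 0.2384, 0.0243]
eef_rot: [-179.9, -0.0, -44.9]
contact_force: [-2.7, -0.2, 5.8]
gripper_width: 0.0558
time_s: 4.95
tcp_pos: [0.5177, 0.2383, 0.0491]
eef_rot: [-179.9, -0.0, -44.9]
contact_force: [0.8, -0.2, -1.9]
gripper_width: 0.056
time_s: 5.05
tcp_pos: [0.5176, 0.2382, 0.0488]
eef_rot: [-179.9, -0.0, -44.9]
contact_force: [0.3, 0.1, -2.5]
gripper_width: 0.0561
time_s: 5.15
tcp_pos: [0.5174, 0.2381, 0.0486]
eef_rot: [-179.9, -0.0, -44.9]
contact_force: [-0.2, -0.4, -2.3]
gripper_width: 0.0559
time_s: 5.25
tcp_pos: [0.5174, 0.238, 0.0484]
eef_rot: [-180.0, -0.0, -44.9]
contact_force: [-0.4, 0.3, -3.0]
gripper_width: 0.0559
time_s: 5.35
tcp_pos: [0.5173, 0.238, 0.0482]
eef_rot: [-180.0, -0.0, -44.9]
contact_force: [0.8, 0.2, -2.9]
gripper_width: 0.0563
{'time_s': 5.35, 'joints': array([ 44.41638957,  20.92344511, -25.27117129,   0.05481542,
       -43.78346879,   0.61683603]), 'qd': array([ 0.08195804,  0.06834239, -0.04828781,  0.02136975, -0.02587526,
       -0.02288819]), 'joint_torque': array([-1.21066027e-03, -5.22037089e+01,  2.23112226e+01,  5.43396682e+00,
        3.84635793e-02, -1.61439234e-04]), 'tcp_pos': array([0.51728096, 0.23797368, 0.04823779]), 'eef_rot': array([-1.79978508e+02, -3.81774203e-02, -4.49272143e+01]), 'contact_force': array([ 0.77956448,  0.20337543, -2.85751895]), 'moment': array([-0.07391332,  0.13771474, -0.03471648]), 'gripper_width': 0.056255982478032984}
```

View pics/w3.png

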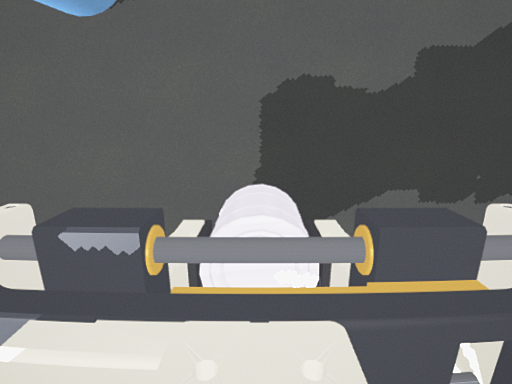

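The tin is held, the fingers read 56 mm, and the load is about 2.7 N (0.28 kg), so it is partly used. Setting it back.

```bash
python3 -m handwheel '[0,0,-0.5,0,0,0, 0,0,-1,0,0,0, 0,0,-1.4,0,0,0, 0,0,-1.8,0,0,0, 0,0,-2.1,0,0,0, 0,0,-2.3,0,0,0, 0,0,-2.4,0,0,0, 0,0,-2.4,0,0,0]'
```

```text
time_s: 6.2
tcp_pos: [0.5174, 0.2381, 0.0244]
eef_rot: [-180.0, -0.0, -44.9]
contact_force: [-0.2, 0.6, -1.5]
gripper_width: 0.0562
```

```bash
python3 -m handwheel '[0,0,-0.1,0,0,0, 0,0,-0.15,0,0,0, 0,0,-0.15,0,0,0]'
```

```text
time_s: 6.5
tcp_pos: [0.5174, 0.2381, 0.0242]
eef_rot: [-179.9, -0.1, -44.9]
contact_force: [-5.4, -1.9, 12.0]
gripper_width: 0.0562
```

It's seated, with the bench now pushing up. Release, then check before rising.

```bash
python3 -m handwheel '[0,0,0,0,0,0, 0,0,0,0,0,0, 0,0,0,0,0,0, 0,0,0,0,0,0, 0,0,0,0,0,0, 0,0,0,0,0,0, 0,0,0,0,0,0, 0,0,0,0,0,0]' 0
python3 -m handwheel '[0,0,1,0,0,0, 0,0,3,0,0,0, 0,0,6,0,0,0, 0,0,10,0,0,0, 0,0,14,0,0,0, 0,0,17,0,0,0, 0,0,18,0,0,0, 0,0,18,0,0,0]'
python3 - <<'E'
from h import *
s=sensors.get_state();print(s["contact_force"],s["tcp_pos"]);c=viewer.capture("wrist");cv2.imwrite("pics/w4.png",c["img"][:,:,::-1])
hsv=cv2.cvtColor(c["img"],cv2.COLOR_RGB2HSV)
for ce,st,_ in blobs(0,(hsv[...,2]>150)&(hsv[...,1]<50),1500,6000): print(ce,st,onplane(c,ce,.066,wristT(c,s)))
E
```

```text
time_s: 7.3
tcp_pos: [0.5174, 0.238, 0.0242]
eef_rot: [-179.9, -0.1, -44.9]
contact_force: [0.2, 0.7, 0.0]
gripper_width: 0.0881
time_s: 8.1
tcp_pos: [0.5181, 0.2386, 0.2066]
eef_rot: [-179.7, -0.1, -44.9]
contact_force: [-0.6, 0.6, -0.6]
gripper_width: 0.0872
[-0.61702154  0.61175876 -0.60331217] [0.51805372 0.23857357 0.20660995]
[479.89382071  41.92921381] [ 442    6   70   67 3447] [ 0.46565081 -0.02312771  0.066     ]
[260.28742004 183.33049041] [ 234  154   53   58 2345] [0.51813765 0.23735556 0.066     ]
```

View pics/w4.png

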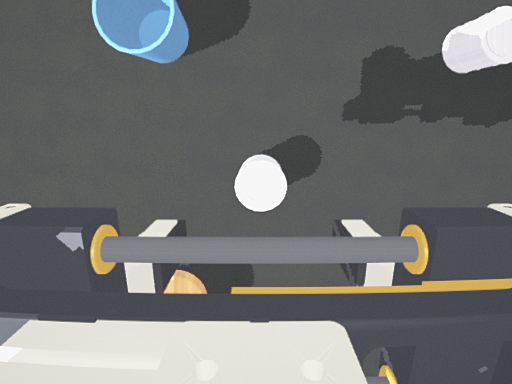

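The left tin stands upright at (260,183) in the wrist view, within 1 mm of its original spot. Moving to the middle tin.

```bash
python3 -m handwheel '[-1,-4,0,0,0,0, -2,-9,0,0,0,0, -3,-14,0,0,0,0, -4.5,-19,0,0,0,0, -5.5,-24,0,0,0,0, -6.5,-27,0,0,0,0, -6.5,-28.6,-1,0,0,0, -6.5,-28.7,-2,0,0,0]'
python3 -m handwheel '[0,0,0,0,0,0, 0,0,0,0,0,0]'
python3 - <<'E'
from h import *
s=sensors.get_state();print(s["contact_force"],s["tcp_pos"]);c=viewer.capture("wrist");cv2.imwrite("pics/w5.png",c["img"][:,:,::-1])
hsv=cv2.cvtColor(c["img"],cv2.COLOR_RGB2HSV)
for ce,st,_ in blobs(0,(hsv[...,2]>150)&(hsv[...,1]<50),1500,6000): print(ce,st,onplane(c,ce,.066,wristT(c,s)))
E
```

```text
time_s: 8.95
tcp_pos: [0.451, -0.0507, 0.1832]
eef_rot: [-179.9, 0.0, -45.1]
contact_force: [0.3, -0.0, 0.4]
gripper_width: 0.0873
time_s: 9.15
tcp_pos: [0.4504, -0.0504, 0.1821]
eef_rot: [179.9, 0.1, -45.1]
contact_force: [-0.3, 0.6, 0.1]
gripper_width: 0.0881
[-0.27242948  0.60559141  0.07226245] [ 0.45043559 -0.05043726  0.18211573]
[256.68278388 185.0007326 ] [ 229  154   57   62 2730] [ 0.45473799 -0.05194197  0.066     ]
```

View pics/w5.png

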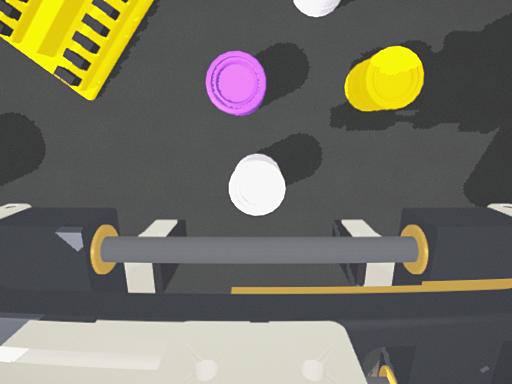

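The white tin is at (257,186), with clear lanes for both fingers; purple is at (236,83) and yellow at (390,78), both off the jaw axis. Descending.

```bash
python3 -m handwheel '[0.3,0.1,-4,0,0,0, 0.3,0.1,-8,0,0,0, 0.3,0.1,-11,0,0,0, 0.3,0.1,-13.5,0,0,0, 0.3,0.1,-15,0,0,0, 0.3,0.1,-15.8,0,0,0, 0.3,0.1,-15.8,0,0,0, 0.3,0.1,-15.8,0,0,0]'
python3 - <<'E'
from h import *
c=viewer.capture("wrist");cv2.imwrite("pics/w6.png",c["img"][:,:,::-1])
E
```

```text
time_s: 10.0
tcp_pos: [0.4546, -0.0487, 0.0253]
eef_rot: [-180.0, 0.0, -45.0]
contact_force: [-0.1, 0.2, 0.6]
gripper_width: 0.0872
```

View pics/w6.png

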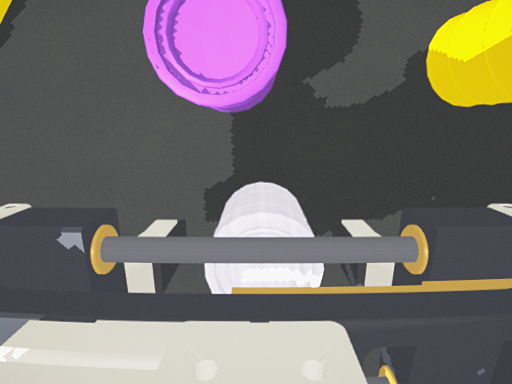

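The tin is centred at col 264 against a finger midpoint of 256, so it is about 3 mm off. I'll nudge and close.

```bash
python3 -m handwheel '[-0.1,-0.1,-0.1,0,0,0, -0.2,-0.2,-0.1,0,0,0, -0.2,-0.2,-0.1,0,0,0]'
python3 -m handwheel '[0,0,0,0,0,0, 0,0,0,0,0,0, 0,0,0,0,0,0, 0,0,0,0,0,0, 0,0,0,0,0,0, 0,0,0,0,0,0, 0,0,0,0,0,0, 0,0,0,0,0,0]' 255 35
python3 -m handwheel '[0,0,0.3,0,0,0, 0,0,0.8,0,0,0, 0,0,1.4,0,0,0, 0,0,2,0,0,0, 0,0,2.5,0,0,0, 0,0,2.6,0,0,0, 0,0,2.6,0,0,0, 0,0,2.6,0,0,0]'
for i in 1 2 3 ; do python3 -m handwheel '[0,0,0.03,0,0,0]'; done
python3 - <<'E'
from h import *
c=viewer.capture("scene");cv2.imwrite("pics/s7.png",c["img"][:,:,::-1])
E
```

```text
time_s: 10.35
tcp_pos: [0.4528, -0.0508, 0.025]
eef_rot: [-179.9, -0.0, -45.0]
contact_force: [-0.2, -0.9, -0.4]
gripper_width: 0.0879
time_s: 11.15
tcp_pos: [0.453, -0.0507, 0.025]
eef_rot: [-179.9, -0.0, -45.0]
contact_force: [0.8, 0.2, -0.8]
gripper_width: 0.056
time_s: 11.95
tcp_pos: [0.4528, -0.0507, 0.0509]
eef_rot: [-179.9, -0.0, -45.0]
contact_force: [-0.3, 0.3, -3.6]
gripper_width: 0.0561
time_s: 12.05
tcp_pos: [0.4526, -0.0508, 0.051]
eef_rot: [-179.9, 0.0, -45.0]
contact_force: [0.7, -0.6, -3.2]
gripper_width: 0.0559
time_s: 12.15
tcp_pos: [0.4524, -0.0508, 0.0511]
eef_rot: [-180.0, 0.0, -45.0]
contact_force: [-0.3, -0.1, -4.8]
gripper_width: 0.0558
time_s: 12.25
tcp_pos: [0.4523, -0.0509, 0.0512]
eef_rot: [-180.0, 0.0, -45.0]
contact_force: [-0.4, 1.0, -3.7]
gripper_width: 0.0559
```

View pics/s7.png

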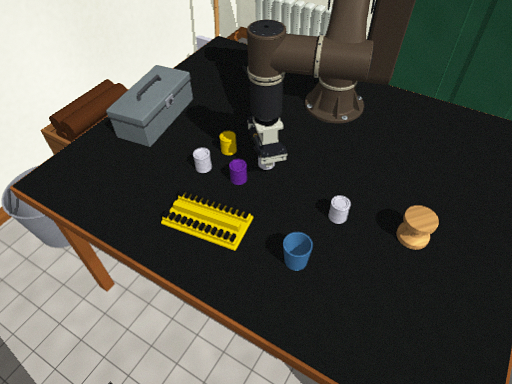

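The middle tin is lifted, with about 3.8 N (≤0.4 kg). In the scene view the others stand untouched: left (340,209), right (202,160). Setting it down.

```bash
python3 -m handwheel '[0,0,-0.6,0,0,0, 0,0,-1.2,0,0,0, 0,0,-1.7,0,0,0, 0,0,-2.1,0,0,0, 0,0,-2.4,0,0,0, 0,0,-2.6,0,0,0, 0,0,-2.65,0,0,0, 0,0,-2.65,0,0,0]'
```

```text
time_s: 13.1
tcp_pos: [0.4522, -0.0509, 0.025]
eef_rot: [-180.0, 0.0, -45.0]
contact_force: [-2.5, -0.1, 1.8]
gripper_width: 0.0557
```

```bash
python3 -m handwheel '[0,0,-0.05,0,0,0, 0,0,-0.05,0,0,0, 0,0,-0.05,0,0,0, 0,0,-0.05,0,0,0, 0,0,-0.05,0,0,0, 0,0,-0.05,0,0,0, 0,0,-0.05,0,0,0, 0,0,-0.05,0,0,0]' 0
python3 -m handwheel '[0,0,1,0,0,0, 0,0,3,0,0,0, 0,0,6,0,0,0, 0,0,10,0,0,0, 0,0,14,0,0,0, 0,0,17,0,0,0, 0,0,18,0,0,0, 0,0,18,0,0,0]'
python3 - <<'E'
from h import *
s=sensors.get_state();print(s["contact_force"],s["tcp_pos"]);c=viewer.capture("wrist");cv2.imwrite("pics/w8.png",c["img"][:,:,::-1])
hsv=cv2.cvtColor(c["img"],cv2.COLOR_RGB2HSV)
for ce,st,_ in blobs(0,(hsv[...,2]>150)&(hsv[...,1]<50),1500,6000): print(ce,st,onplane(c,ce,.066,wristT(c,s)))
E
```

```text
time_s: 13.9
tcp_pos: [0.4522, -0.0509, 0.0245]
eef_rot: [-180.0, 0.0, -45.0]
contact_force: [-0.8, 0.3, 0.5]
gripper_width: 0.0875
time_s: 14.7
tcp_pos: [0.4529, -0.0507, 0.2065]
eef_rot: [-179.8, -0.1, -45.0]
contact_force: [-0.1, -0.2, -0.4]
gripper_width: 0.0875
[-0.0642918  -0.18109923 -0.36826887] [ 0.45294668 -0.05071367  0.20652021]
[259.84879725 182.72637457] [ 234  154   53   57 2328] [ 0.453711   -0.05222446  0.066     ]
```

View pics/w8.png

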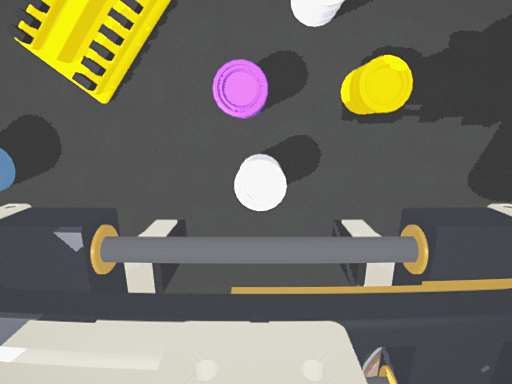

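The middle tin stands at (260,183), back at (0.454, -0.052), with purple and yellow untouched. On to the right tin.

```bash
python3 -m handwheel '[2,-4,0,0,0,0, 4,-8,0,0,0,0, 6,-12,0,0,0,0, 8,-15.5,0,0,0,0, 9.5,-18,-1,0,0,0, 9.9,-18.8,-2,0,0,0, 9.9,-18.8,-2,0,0,0, 9.9,-18.8,-2,0,0,0]'
python3 - <<'E'
from h import *
s=sensors.get_state();print(s["contact_force"],s["tcp_pos"]);c=viewer.capture("wrist");cv2.imwrite("pics/w9.png",c["img"][:,:,::-1])
hsv=cv2.cvtColor(c["img"],cv2.COLOR_RGB2HSV)
for ce,st,_ in blobs(0,(hsv[...,2]>150)&(hsv[...,1]<50),1500,6000): print(ce,st,onplane(c,ce,.066,wristT(c,s)))
E
```

```text
time_s: 15.55
tcp_pos: [0.55, -0.2383, 0.1834]
eef_rot: [180.0, 0.2, -45.0]
contact_force: [0.3, 0.4, -0.1]
gripper_width: 0.0875
[ 0.30182136  0.36152326 -0.12507741] [ 0.54995462 -0.23832967  0.18344658]
[438.11288089  21.80470914] [ 397    0   90   55 2888] [ 0.54489097 -0.46400667  0.066     ]
[258.88823094 181.68726869] [ 231  151   57   61 2702] [ 0.55490541 -0.24336739  0.066     ]
```

View pics/w9.png

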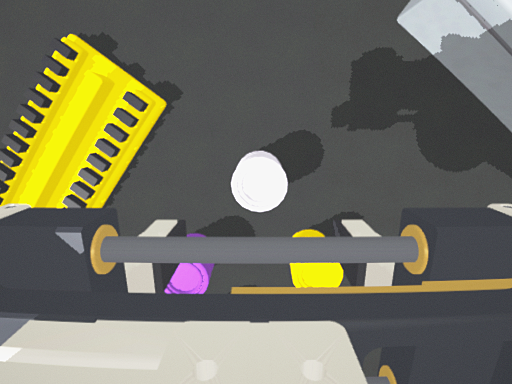

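The right tin is at (259,182), giving about (0.5535, -0.242). The lanes are clear, and the purple and yellow tins lie behind, off the jaw axis.

```bash
python3 -m handwheel '[0.3,-0.3,-4,0,0,0, 0.3,-0.3,-8,0,0,0, 0.3,-0.3,-11,0,0,0, 0.3,-0.3,-13.5,0,0,0, 0.3,-0.3,-15,0,0,0, 0.3,-0.3,-15.9,0,0,0, 0.3,-0.3,-15.9,0,0,0, 0.3,-0.3,-15.9,0,0,0]'
python3 - <<'E'
from h import *
c=viewer.capture("wrist");cv2.imwrite("pics/w10.png",c["img"][:,:,::-1])
E
```

```text
time_s: 16.4
tcp_pos: [0.5541, -0.2407, 0.0265]
eef_rot: [-179.9, 0.0, -44.9]
contact_force: [0.2, -0.3, 1.0]
gripper_width: 0.0875
```

View pics/w10.png

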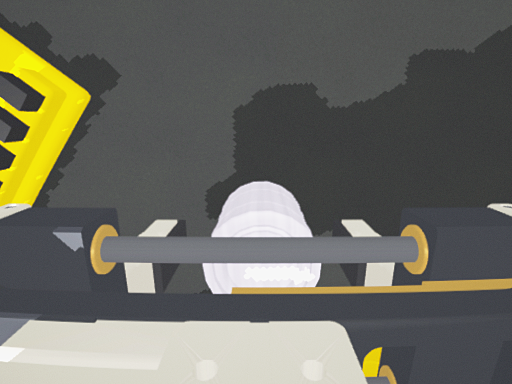

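The tin is centred at col 262, about 2 mm off. Nudge, close, lift.

```bash
python3 -m handwheel '[-0.1,-0.1,-0.15,0,0,0, -0.1,-0.1,-0.15,0,0,0, -0.1,-0.1,-0.15,0,0,0]'
python3 -m handwheel '[0,0,0,0,0,0, 0,0,0,0,0,0, 0,0,0,0,0,0, 0,0,0,0,0,0, 0,0,0,0,0,0, 0,0,0,0,0,0, 0,0,0,0,0,0, 0,0,0,0,0,0]' 255 40
python3 -m handwheel '[0,0,0.3,0,0,0, 0,0,0.8,0,0,0, 0,0,1.4,0,0,0, 0,0,2,0,0,0, 0,0,2.5,0,0,0, 0,0,2.6,0,0,0, 0,0,2.6,0,0,0, 0,0,2.6,0,0,0]'
for i in 1 2 3 4; do python3 -m handwheel '[0,0,0.05,0,0,0]'; done
```

```text
time_s: 16.75
tcp_pos: [0.5535, -0.242, 0.0258]
eef_rot: [-179.9, -0.1, -45.0]
contact_force: [-0.2, 0.5, -0.1]
gripper_width: 0.0876
time_s: 17.55
tcp_pos: [0.5534, -0.242, 0.0257]
eef_rot: [-179.9, -0.0, -45.0]
contact_force: [-0.2, -0.2, -0.7]
gripper_width: 0.0557
time_s: 18.35
tcp_pos: [0.5532, -0.2419, 0.0516]
eef_rot: [-179.9, -0.0, -45.0]
contact_force: [0.0, -0.3, -5.3]
gripper_width: 0.0559
time_s: 18.45
tcp_pos: [0.5529, -0.2419, 0.0517]
eef_rot: [-179.9, 0.0, -45.0]
contact_force: [-0.5, -0.2, -5.9]
gripper_width: 0.0559
time_s: 18.55
tcp_pos: [0.5527, -0.2418, 0.052]
eef_rot: [-179.9, 0.0, -45.0]
contact_force: [-1.5, 0.0, -5.8]
gripper_width: 0.0558
time_s: 18.65
tcp_pos: [0.5527, -0.2418, 0.0523]
eef_rot: [-179.9, 0.0, -45.0]
contact_force: [-0.1, 0.4, -5.6]
gripper_width: 0.0561
time_s: 18.75
tcp_pos: [0.5525, -0.2418, 0.0527]
eef_rot: [-179.9, 0.1, -45.0]
contact_force: [-0.4, -0.0, -6.2]
gripper_width: 0.056
```

The right tin weighs about 5.8 N (0.59 kg), against 2.7 and 3.8 N, so it is the heaviest. Straight up by 15 cm.

```bash
python3 -m handwheel '[0,0,1,0,0,0, 0,0,3,0,0,0, 0,0,5.5,0,0,0, 0,0,8,0,0,0, 0,0,10.5,0,0,0, 0,0,13,0,0,0, 0,0,14.5,0,0,0, 0,0,15,0,0,0]'
python3 -m handwheel '[0,0,0.3,0,0,0, 0,0,0.3,0,0,0, 0,0,0.3,0,0,0, 0,0,0.3,0,0,0, 0,0,0.3,0,0,0, 0,0,0.3,0,0,0, 0,0,0.3,0,0,0, 0,0,0.3,0,0,0]'
python3 - <<'E'
from h import *
s=sensors.get_state();print({k:np.round(s[k],3).tolist() for k in("time_s","tcp_pos","eef_rot","contact_force","gripper_width","qd")})
for n in("scene","top","wrist"):
    c=viewer.capture(n);cv2.imwrite(f"pics/{n}_end.png",c["img"][:,:,::-1])
    if n=="scene":
        h2=cv2.cvtColor(c["img"],cv2.COLOR_RGB2HSV);roi=np.zeros(h2.shape[:2],bool);roi[120:230,185:355]=1
        for ce,st,_ in blobs(0,(h2[...,2]>110)&(h2[...,1]<50)&roi,40,2000): print(ce.round(1),st,onplane(c,ce,.035).round(4))
E
```

```text
time_s: 19.55
tcp_pos: [0.5534, -0.242, 0.2056]
eef_rot: [-179.8, -0.1, -45.0]
contact_force: [-0.2, 0.5, -5.9]
gripper_width: 0.0563
time_s: 20.35
tcp_pos: [0.5535, -0.242, 0.2085]
eef_rot: [-179.8, -0.1, -45.0]
contact_force: [0.3, 0.2, -5.7]
gripper_width: 0.0557
{'time_s': 20.35, 'tcp_pos': [0.553, -0.242, 0.209], 'eef_rot': [-179.799, -0.133, -44.951], 'contact_force': [0.311, 0.193, -5.706], 'gripper_width': 0.056, 'qd': [0.038, -0.071, -0.035, -0.047, 0.027, -0.077]}
[196.6 125.2] [188 120  18  11 128] [ 0.4164 -0.367   0.035 ]
[266.4 161.5] [258 149  17  26 371] [ 0.4514 -0.0481  0.035 ]
[339.7 208.7] [330 195  21  29 448] [0.5147 0.2419 0.035 ]
```

View pics/scene_end.png

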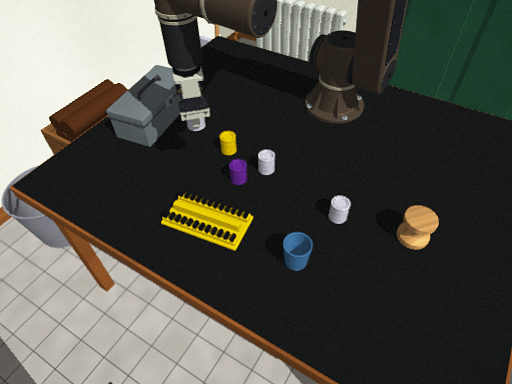

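View pics/wrist_end.png

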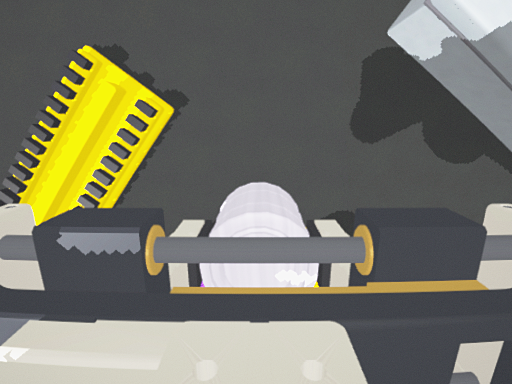

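The scene view shows the right tin held upright in the fingers at (196,125). The left tin (340,209) and middle tin (266,162) are at their starting pixels within 0.2 px, and nothing else has moved. The load is steady and the arm is still, so I'm handing in.

```bash
python3 -c "
from plant import r
print(r.close_job())"
```

```text
the job is handed in; nothing more can be done
None
```

I lifted the tins from left to right by about 2.5 cm each. They read about 2.7 N (left), 3.8 N (middle) and 5.8 N (right), so the right tin, at about 0.59 kg, is the heaviest. I set the left and middle tins back, then took the right tin straight up. The job was handed in with it still held, its centre about 0.215 m above the bench.

**Last checks:**
- **Held tin:** the fingers read 56 mm, the load was steady at 5.7–5.9 N, and the arm was still and upright.
- **Other two tins:** both were within 0.2 px of their starting pixels in the scene view, and the other things on the bench looked untouched.

No check failed, though two readings were less clean. Single force readings scatter by about ±0.7 N, and one reading for the middle tin reached 4.8 N. The left tin was pressed onto the bench with about 12 N for a moment as it was set down.

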